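Put the ring clamp away with its mate

TASK

The wooden ring clamp leaning on the sloping rest has to be put away: lay it flat, without dropping it, on the floor of whichever open drawer already holds the other ring clamp, then push that drawer fully home without slamming it. Leave the drawer with the pliers open as it is, and do not shift the steel bench block or the white pot that stand on either side.

Things in the scene. Friction and masses are not known exactly. Their poses are not given: they have to be found in the camera images.
- clamp: Wooden ring clamp, steel band round its middle, black jaws at both ends: a bar 120 mm long (x), 34 mm wide (y; 30 near the ends), 32 mm high (z), 120 g. Origin: centre of its underside. The one to put away: it leans on the sloping rest, its x axis rising at 35 degrees, lower end against a lip; the rail under it is 20 mm wide, so its sides are free.
- clamp_mid (a point): The middle of the leaning ring clamp (16 mm above its underside), axes as the clamp.
- mate: Wooden ring clamp, steel band round its middle, black jaws at both ends: a bar 120 mm long (x), 34 mm wide (y; 30 near the ends), 32 mm high (z), 120 g. Origin: centre of its underside. This second, identical clamp lies flat in one of the two drawers, lengthwise, near the drawer's left (+y) wall.
- pliers: Flat-nose pliers, steel with black grips, 134 mm long (x, jaws to +x), 45 mm wide, 14 mm high, lying in the other drawer near its left (+y) wall. Origin: centre of the underside.
- rest: Fixed sloping tool rest: wooden foot 160 x 80 x 8 mm with a dark steel rail that rises at 35 degrees towards its +x (roughly towards the robot). Origin: centre of the underside of the foot; the rail's surface under the clamp's middle is 55 mm above it. It stands to the left or to the right of the chest.
- punches: Fixed punch stand, wooden block 90 x 90 x 45 mm with upright steel punches, 105 mm high in all; stands on the other side of the chest. Origin: centre of the underside.
- chest_front (a point): Middle of the lower front edge of the fixed, low, dark-wood tool chest, on the bench; its x points into the chest, y to its left. The chest reaches 245 mm back from it and 210 mm to either side, 92 mm high, two drawers side by side in its front, facing the robot. Its top covers all of a drawer behind this edge; a tin and a cone, up to 110 mm high, are stuck down on its rear half.
- block: Steel bench block 80 x 80 x 25 mm on the bench. Origin: centre of its underside.
- pot: White ceramic pot, 70 mm wide, 70 mm high, on the bench. Origin: centre of its underside.
- drawer_l (a joint): How far the left (+y) drawer stands open, m: 0 fully home, 0.2 fully out (towards the chest's -x). Slides stiffly (about 2 N) and stays where it is left.
- drawer_l_floor (a point): Middle of the front edge of the inner floor of the left (+y) drawer, moving with it; axes as the chest (x to the back, y left, z up). Inside: 215 mm long (x, 0 to 215), 174 mm wide (y, +-87), walls 6 mm thick and 44 mm high above the floor, which is 20 mm above the bench; the 15 mm front panel outside the front wall rises 70 mm above the floor.
- drawer_l_handle (a point): Middle of the brass bar handle of the left (+y) drawer: a level bar about 8 mm thick and 90 mm long across the front (y), 35 mm in front of the front panel, 52 mm above the bench.
- drawer_r (a joint): How far the right (-y) drawer stands open, m: 0 fully home, 0.2 fully out (towards the chest's -x). Slides stiffly (about 2 N) and stays where it is left.
- drawer_r_floor (a point): Middle of the front edge of the inner floor of the right (-y) drawer, moving with it; axes as the chest (x to the back, y left, z up). Inside: 215 mm long (x, 0 to 215), 174 mm wide (y, +-87), walls 6 mm thick and 44 mm high above the floor, which is 20 mm above the bench; the 15 mm front panel outside the front wall rises 70 mm above the floor.
- drawer_r_handle (a point): Middle of the brass bar handle of the right (-y) drawer: a level bar about 8 mm thick and 90 mm long across the front (y), 35 mm in front of the front panel, 52 mm above the bench.
Mind the look-alikes: they are no part of the job. What is shaped like the clamp but red is not meant. What is shaped like the pliers but turquoise is not meant.

How it is judged:
By the outcome, as a careful person would: the job done as asked, in the order asked, and still so for the second after the job is handed in, with the robot touching nothing.
It also fails if it takes over 61 s, if anything falls off the work surface, if the arm or the gripper's body presses on something with over 40 N, if the wrist force passes 120 N, or if a joint passes its speed limit or range.

ROBOT

A 6-joint arm with a two-finger parallel gripper is mounted at the origin on the work surface. World frame = base frame: x ahead of the robot, y to its left, z up, the work surface at z = 0. Lengths are in mm, angles in rad, forces in N, time in s.
With the tool pointing down it reaches from about 275 to 825 mm from the base axis. Payload 4.9 kg.
Tool frame: the origin (TCP) lies at the very end of the fingers, on their centre line; the grasp point (between the pads) lies 19 mm behind it; z points along the fingers, y is the line along which they close (so a half turn about z gives the same grasp; the last joint's range is limited). The gripper opens to 85 mm and grips with 20 to 120 N. Pads are 22 mm wide; open, the fingers measure 114 mm over their backs; the gripper's body (76 mm by 85 mm) begins 54 mm behind the grasp point. The pads swing forward as they close: fully open they stand 13 mm farther back than shut.
Start: joints at [1.133, 0.326, -0.193, 1.052, 0, 1.437], TCP at [164.526, 524.833, 202.481] pointing down, gripper open.
Joint ranges: [-2.65, 2.65], [-0.97, 1.79], [-1.3, 1.35], [-1.93, 2.1], [-1.47, 1.37], [-3.14, 3.14]. Speed limits (rad/s): [2.57, 2.57, 3.14, 3.14, 3.14, 3.14].

INTERFACE

Orientations are given as [roll, pitch, yaw] about the fixed x, y, z axes, in that order (R = Rz(yaw) Ry(pitch) Rx(roll)).
In Python, from bench import bot, solve_ik, imaging gives the robot as it stands. Calls block until the motion is done:
- bot.move_ptp(position, orientation): joint-space move of the TCP to a pose.
- bot.movel(position, rot=None, max_speed=150, threshold=None): straight line of the TCP; rot=None keeps the orientation; max_speed is the mean speed in mm/s. With threshold (N) it stops when the force on the tool has changed by that much, and returns True; else False.
- bot.move_j(angles): joint-space move.
- bot.grip(opening, effort=None): opening from 0.0 (shut) to 1.0 (fully open); effort is the grip in N (None keeps the last); returns when the fingers have stopped.
- bot.dwell(seconds).
- solve_ik(position, orientation): joint angles nearest the present ones, or None.
- bot.get_state(): the state.
- imaging.capture(name): name is "scene" or "top"; returns the picture (400x640x3 uint8, blue, green, red); there is no depth.
- imaging.camera_model(name): a dict with "K" (3x3 intrinsics, pixels), "position" and "rotation" of the camera in the world. Camera axes: x right, y up, looking along -z (the intrinsics and any distortion apply to the point x, -y, -z); pixel columns grow to the right and rows downward; lengths in mm; the calibration is good to about 2 mm. A picture is of the moment at which its call begins. camera_model takes no time and is no camera call.
A pose or a line that the arm cannot do raises bot.IKError and nothing moves.
- bot.sign_off(): hands the job in; it is judged then, once.
The state is a dict: "t": time; "qpos": joint angles; "joint_velocities": joint speeds; "effort": joint torques, N m; "tcp_pos": TCP position; "orientation": TCP orientation; "contact_force": force on the tool from outside, world axes, zero at the start; "wrist_torque": the same for the moment, N m; "opening": opening from 0.0 (shut) to 1.0 (fully open); "gripper_force": force on a finger pad.
Only numpy, scipy, OpenCV 4.12 (cv2) and the standard library are available. Lean on these libraries where they do the work, as an engineer would, in place of code of your own. Each camera call takes 0.05 s, during which the arm holds its last target. There are 200 camera calls.

## Working session

There is one attempt and no reset: what is moved stays moved. The work goes in short steps, each a Python script; the robot and the scene stay as the last script left them, time stands still between calls to the robot, and variables do not carry over. Pictures are saved under pics/ and viewed, at most 10 in all, crops included, and the job is handed in when it is done.

```bash
mkdir -p pics; ls; python3 - <<'E'
from bench import bot, imaging
import cv2
for n in("scene","top"):
    cv2.imwrite(f"pics/{n}0.png",imaging.capture(n)); m=imaging.camera_model(n); print(n,m)
E
```

```text
pics
scene {'K': array([[511.20320246,   0.        , 318.69120795],
       [  0.        , 511.20320246, 202.73698455],
       [  0.        ,   0.        ,   1.        ]]), 'position': array([1692.10492677,  855.16086721, 1055.74577795]), 'rotation': array([ 1.00558192, -0.01986984,  2.22763627])}
top {'K': array([[367.01900558,   0.        , 320.40736181],
       [  0.        , 367.01900558, 194.42671369],
       [  0.        ,   0.        ,   1.        ]]), 'position': array([ 354.22435456,  -81.42465877, 1117.51869082]), 'rotation': array([ 0.10853939, -0.00360611, -1.55877644])}
```

View pics/scene0.png

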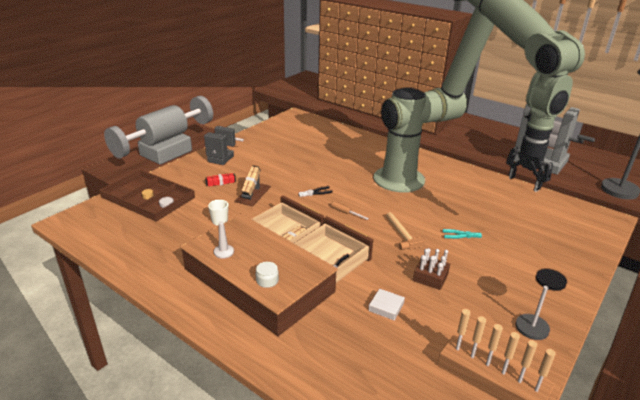

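View pics/top0.png

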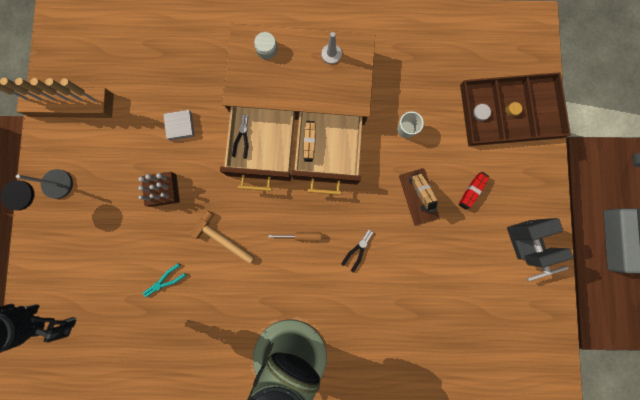

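The top view (+x up, +y left) shows these candidates:
- **Clamps:** a wooden one on the rest (424,190), a red one on the bench (474,190), and a wooden one in the right drawer (310,140).
- **Pliers:** black-gripped ones in the left drawer (241,135), loose ones on the bench (357,250), and a turquoise pair (164,281).

The clamp to move is at (424,190), since it is wooden and on the sloping rest. The right drawer is the target because it holds the mate. I'll confirm this in one enlarged crop.

```bash
cat > h.py <<'E'
import numpy as np, cv2
from scipy.spatial.transform import Rotation as R
from bench import bot, solve_ik, imaging
def cam(n):
    m=imaging.camera_model(n); return m['K'],R.from_euler('xyz',m['rotation']).as_matrix(),m['position'],m.get('distortion')
def proj(n,P):
    K,Rm,p,_=cam(n); c=(np.atleast_2d(P)-p)@Rm; c=c*[1,-1,-1]; u=c@K.T; return u[:,:2]/u[:,2:]
def back(n,uv,z):
    K,Rm,p,_=cam(n); d=Rm@(np.linalg.inv(K)@[uv[0],uv[1],1]*[1,-1,-1]); return p+d*(z-p[2])/d[2]
E
python3 - <<'E'
import cv2
a=cv2.imread('pics/top0.png')[90:240,220:450]
b=cv2.imread('pics/scene0.png')[150:300,180:380]
cv2.imwrite('pics/c1.png',cv2.resize(a,(782,510),interpolation=cv2.INTER_CUBIC))
cv2.imwrite('pics/c2.png',cv2.resize(b,(800,600),interpolation=cv2.INTER_CUBIC))
E
```

```text
(no output)
```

View pics/c1.png

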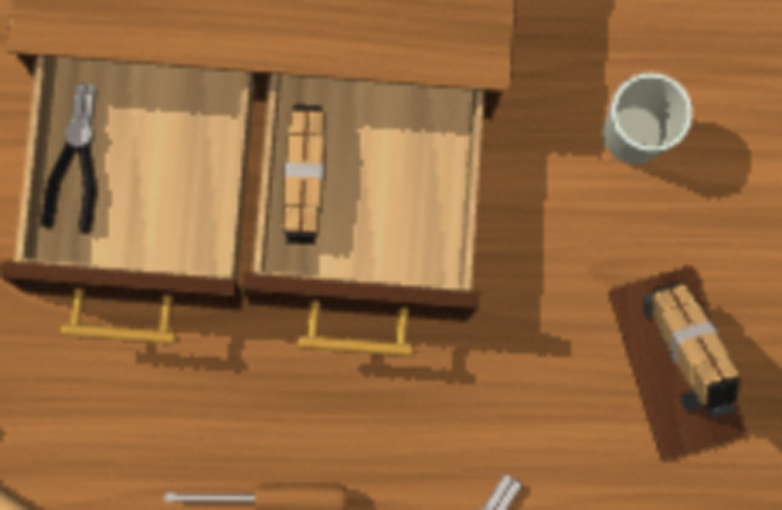

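View pics/c2.png

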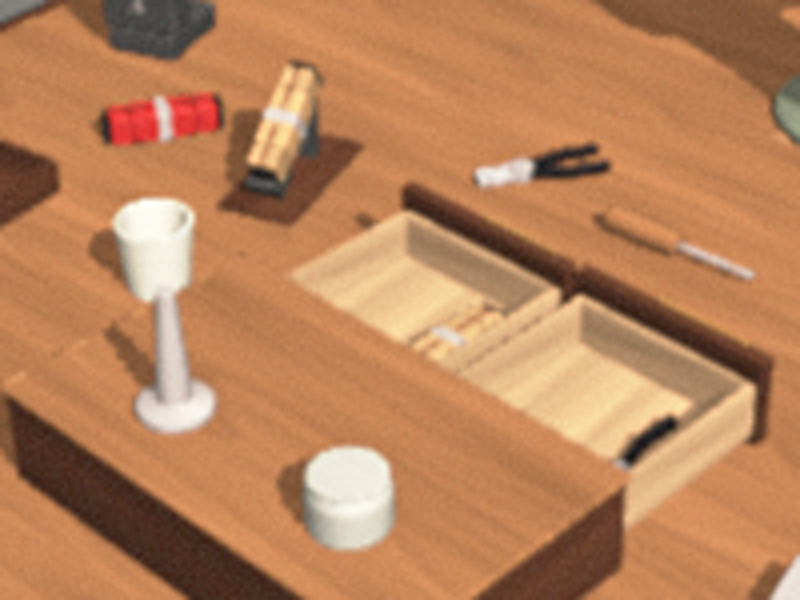

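The crops confirm the wooden clamp on the rest, with its band at crop (693,333) in the top view. The mate lies in the right drawer and the pliers in the left. Next I'll locate everything by back-projection.

```bash
python3 - <<'E'
from h import *
np.set_printoptions(precision=1,suppress=True)
T=lambda u,v:(u/3.4+220-.35,v/3.4+90-.35); S=lambda u,v:(u/4+180-.35,v/4+150-.35)
def t(l,p,z): print(l,back('top',T(*p),z))
def s(l,p,z): print(l,back('scene',S(*p),z))
for p in[(608,291),(692,265),(747,432),(664,461)]: t('foot',p,8)
for p in[(220,206),(293,224),(362,146)]: s('footS',p,8)
t('band',(693,333),81.2); s('bandS',(284,118),81.2)
t('chL',(10,52),92); t('chR',(510,90),92); s('chLs',(626,482),92)
for p in[(299,342),(411,350),(62,330),(175,338)]: t('hdl',p,56)
for p in[(244,275),(478,294)]: t('panel top R front?',p,90)
for p in[(307,105),(301,242)]: t('mate ends',p,45)
t('mateband',(303,170),52); s('mb',(449,335),52)
t('pot rim',(651,112),70)
# clamp axis top ends
t('c low top',(668,290),81.2-60*.5736+0); t('c high top',(722,385),81.2+60*.5736)
print(bot.get_state()['t'])
E
```

```text
foot [ 537.2 -322.2    8. ]
foot [ 561.9 -398.3    8. ]
foot [ 411.8 -444.5    8. ]
foot [ 385.2 -370.2    8. ]
footS [ 566.1 -392.5    8. ]
footS [ 545.  -316.7    8. ]
footS [ 396.3 -364.1    8. ]
band [ 490.4 -377.2   81.2]
bandS [ 495.2 -371.5   81.2]
chL [722.1 201.5  92. ]
chR [ 694.5 -222.8   92. ]
chLs [735.3 205.9  92. ]
hdl [481.7 -46.4  56. ]
hdl [ 476.  -142.4   56. ]
hdl [489.6 156.8  56. ]
hdl [483.9  59.9  56. ]
panel top R front? [533.4  -0.8  90. ]
panel top R front? [ 519.8 -196.    90. ]
mate ends [694.1 -49.8  45. ]
mate ends [571.  -46.4  45. ]
mateband [633.5 -47.4  52. ]
mb [634.9 -47.9  52. ]
pot rim [ 683.9 -347.6   70. ]
c low top [ 532.3 -366.    46.8]
c high top [ 443.9 -390.   115.6]
0.1
```

```bash
cat >> h.py <<'E'
a=np.deg2rad(17); r=np.array([-np.cos(a),-np.sin(a),0]); th=np.deg2rad(35)
xc=np.cos(th)*r+[0,0,np.sin(th)]; n=-np.sin(th)*r+[0,0,np.cos(th)]
REST=np.array([476.5,-380.4,55.])
CY=np.deg2rad(-3.3); cx=np.array([np.cos(CY),np.sin(CY),0])
def eul(x,z): return R.from_matrix(np.c_[x,np.cross(z,x),z]).as_euler('xyz')
dn=np.array([0,0,-1.])
E
python3 - <<'E'
from h import *
np.set_printoptions(precision=3,suppress=True)
for s in(1,-1):
    print(s)
    for h in(2,60,110): print('g',h,solve_ik(REST+h*n,eul(s*xc,-n)))
    for z in(22,120,200): print('p',z,solve_ik([620,-126,z],eul(-s*cx,dn)))
    for x in(440,660): print('push',x,solve_ik([x,-97,40],eul(-s*cx,dn)))
    print('lift',solve_ik(REST+2*n+[0,0,120],eul(s*xc,-n)))
E
```

```text
1
g 2 [-0.557  0.938  0.329  1.393 -0.447 -0.754]
g 60 [-0.524  0.957  0.492  1.551 -0.433 -0.721]
g 110 [-0.497  0.993  0.67   1.704 -0.421 -0.694]
p 22 [-0.317  0.637 -0.183  0.751  0.    -0.259]
p 120 [-0.317  0.538 -0.08   0.953  0.    -0.259]
p 200 [-0.317  0.483  0.04   1.128  0.    -0.259]
push 440 [-0.381  0.338 -0.661  0.571  0.    -0.323]
push 660 [-0.256  0.673 -0.06   0.838  0.    -0.199]
lift [-0.557  0.85   0.462  1.614 -0.447 -0.754]
-1
g 2 [-0.557  0.938  0.329  1.393 -0.447  2.387]
g 60 [-0.524  0.957  0.492  1.551 -0.433  2.421]
g 110 [-0.497  0.993  0.67   1.704 -0.421  2.447]
p 22 [-0.317  0.637 -0.183  0.751  0.     2.882]
p 120 [-0.317  0.538 -0.08   0.953  0.     2.882]
p 200 [-0.317  0.483  0.04   1.128  0.     2.882]
push 440 [-0.381  0.338 -0.661  0.571  0.     2.818]
push 660 [-0.256  0.673 -0.06   0.838  0.     2.943]
lift [-0.557  0.85   0.462  1.614 -0.447  2.387]
```

```bash
python3 - <<'E'
from h import *
bot.grip(0.85)
bot.move_ptp([540,-150,260],eul(-cx,dn))
bot.move_ptp(REST+110*n,eul(xc,-n))
print(bot.movel(REST+45*n,max_speed=120,threshold=6))
i=imaging.capture('scene'); cv2.imwrite('pics/s1.png',cv2.resize(i[130:250,190:350],(800,600),interpolation=cv2.INTER_CUBIC))
s=bot.get_state();print(s['t'],s['tcp_pos'],s['contact_force'],s['opening'])
print(proj('scene',[REST,REST+32*n,REST+45*n]))
E
```

```text
False
4.8167 [ 502.34261244 -372.93164957   93.68949324] [-0.26745151  0.76886876 -0.47710529] 0.8481836488004637
[[252.70074425 182.44999092]
 [250.17997452 178.74293624]
 [249.13470846 177.20576354]]
```

View pics/s1.png

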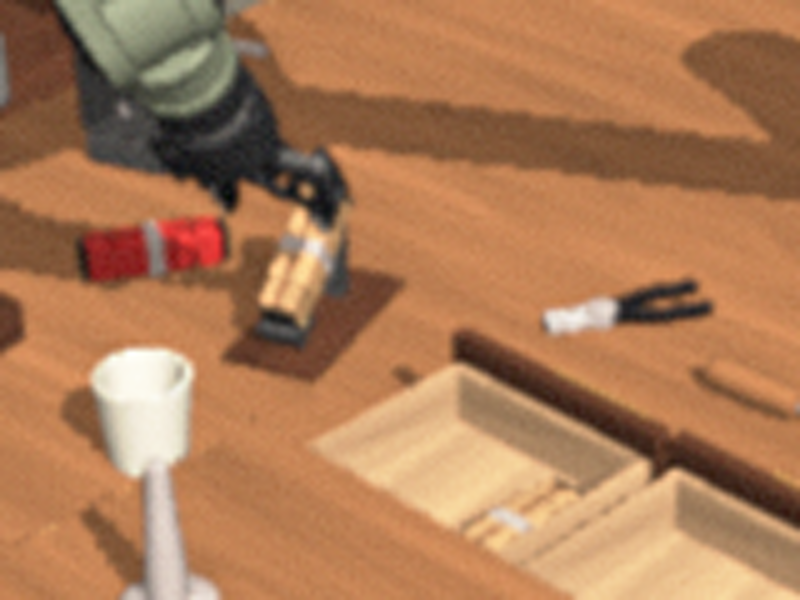

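The crop shows the gripper above the clamp. The finger tips are near (230,205) and (325,218) and the band is at (308,246), so there may be a small lateral offset. I'll check it in the top view.

```bash
python3 - <<'E'
from h import *
i=imaging.capture('top'); cv2.imwrite('pics/t1.png',cv2.resize(i[150:230,375:475],(800,640),interpolation=cv2.INTER_CUBIC)[:600])
yc=np.cross(n,xc); p=REST+55*n
print(8*(proj('top',[REST+32*n,p,p+36*yc,p-36*yc])-[375,150]))
print(5*(proj('scene',[REST+32*n,p,p+36*yc,p-36*yc])-[190,130]))
E
```

```text
[[381.57265114 290.53621396]
 [385.01002614 247.68369784]
 [482.54117211 219.19347677]
 [287.24742328 276.24153073]]
[[300.89987258 243.71468121]
 [291.61054679 230.05375922]
 [249.20982806 221.09123817]
 [334.46768019 239.11275566]]
```

View pics/t1.png

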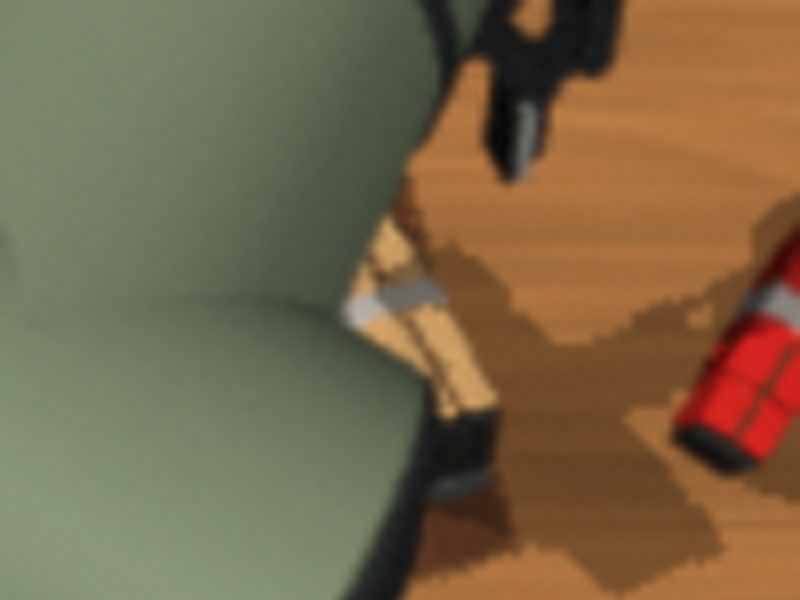

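The top view shows the visible finger tip at (512,180) and the band's ridge at (398,298). That puts the gripper laterally within a few mm of the clamp. I'll descend and close in small steps while watching the side force.

```bash
python3 - <<'E'
from h import *
np.set_printoptions(precision=2,suppress=True)
yc=np.cross(n,xc)
bot.grip(1.0)
print(bot.movel(REST+2*n,max_speed=60,threshold=5))
s=bot.get_state();f0=s['contact_force'];print(s['tcp_pos']-REST-2*n,f0)
for o in np.arange(.9,.38,-.05):
    bot.grip(o,20); s=bot.get_state(); f=s['contact_force']-f0
    print(round(o,2),round(s['opening'],3),[round(float(f@v),2) for v in(xc,yc,n)],s['gripper_force'])
    if abs(f@yc)>1.5 or s['opening']>o+.03: break
print(s['t'])
i=imaging.capture('scene'); cv2.imwrite('pics/s2.png',cv2.resize(i[130:220,200:320],(800,600),interpolation=cv2.INTER_CUBIC))
E
```

```text
False
[ 0.25 -0.12  0.3 ] [-0.71  0.64  0.3 ]
0.9 0.902 [-0.36, 1.08, -0.06] 0.0
0.85 0.846 [-1.34, 1.44, 0.63] 0.0
0.8 0.8 [0.03, 1.31, -0.18] 0.0
0.75 0.752 [-1.31, -0.72, -0.17] 0.0
0.7 0.701 [-0.51, 0.71, -0.17] 0.0
0.65 0.652 [-1.08, 1.45, -0.16] 0.0
0.6 0.603 [-0.99, 1.17, 0.45] 0.0
0.55 0.55 [-0.36, 0.43, 0.3] 0.0
0.5 0.497 [0.18, 0.2, -0.23] 0.0
0.45 0.445 [-0.74, 0.74, 0.44] 0.0
0.4 0.397 [-0.92, 0.35, 0.17] 0.0
8.5333
```

```bash
python3 - <<'E'
from h import *
np.set_printoptions(precision=2,suppress=True)
bot.grip(0.0,50); s=bot.get_state()
print(s['t'],s['opening'],s['gripper_force'],s['contact_force'])
i=imaging.capture('scene'); cv2.imwrite('pics/s2.png',cv2.resize(i[130:220,200:320],(800,600),interpolation=cv2.INTER_CUBIC))
E
```

```text
9.0083 -0.0028097097475526817 4.7413359372876585 [2.18 7.66 9.55]
```

View pics/s2.png

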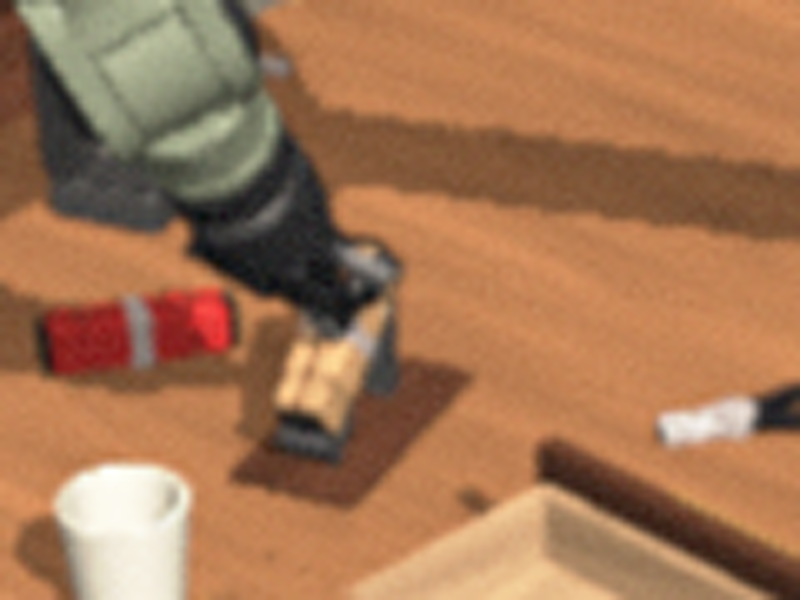

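The fingers shut above the clamp, near (340,320), without straddling it. They sit about 30 mm higher along the normal than the TCP says. I'll compare the TCP with the start pictures, where the tips are at scene (515,178) and (540,186).

```bash
python3 - <<'E'
from h import *
np.set_printoptions(precision=1,suppress=True)
p=np.array([164.526,524.833,202.481])
for h in(0,13,32): print(h,proj('scene',p+[0,0,h]),proj('top',p+[0,0,h]))
s=bot.get_state();print(s['tcp_pos'],REST+2*n,s['orientation'],eul(xc,-n),s['contact_force'],s['opening'],s['qpos'])
a=cv2.imread('pics/scene0.png')[130:205,480:580];cv2.imwrite('pics/x1.png',cv2.resize(a,(800,600),interpolation=cv2.INTER_CUBIC))
E
```

```text
0 [[520.6 195.2]] [[ 67.5 310.3]]
13 [[521.5 191.8]] [[ 63.7 311.4]]
32 [[522.9 186.7]] [[ 58.1 313.1]]
[ 478.1 -378.1   57.9] [ 477.6 -380.1   56.6] [ 3.1 -0.6 -2.8] [-3.1 -0.6 -2.8] [ 2.7  7.3 10.1] 0.0029438073095745167 [-0.6  0.9  0.3  1.4 -0.4 -0.8]
```

View pics/x1.png

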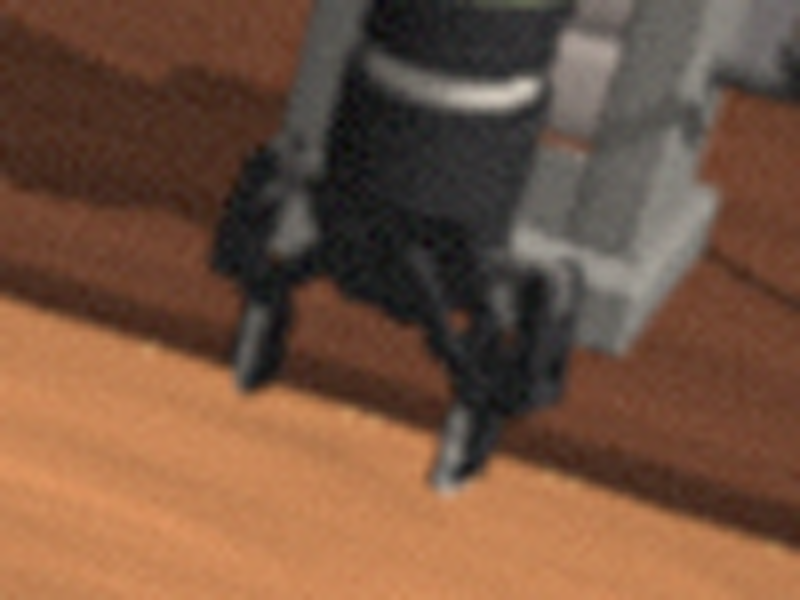

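```bash
python3 - <<'E'
from h import *
np.set_printoptions(precision=1,suppress=True)
def tri(ut,us):
    A=[];b=[];P=[]
    for c,u in(('top',ut),('scene',us)):
        p=cam(c)[2]; d=back(c,u,0)-p; d/=np.linalg.norm(d); M=np.eye(3)-np.outer(d,d); A.append(M);b.append(M@p)
    x=np.linalg.solve(sum(A),sum(b)); return x,[np.linalg.norm(M@x-q) for M,q in zip(A,b)]
yc=np.cross(n,xc)
x,e=tri((438.7,172.2),(235.7,171.1)); t=np.array([502.3,-372.9,93.7])
d=x-t; print('hover tip',x,e,'rel xc,yc,n',d@xc,d@yc,d@n)
print('band',tri((424.5,186.9),(251.3,178.9)), 'pred',REST+32*n)
print('band0',tri((423.5,187.6),(250.6,179.1)))
print('base',proj('top',[[0,0,0],[0,0,20]]),proj('scene',[[0,0,0],[0,0,20]]))
g=cv2.imread('pics/top0.png')[300:350,0:90].max(2)<45
ys,xs=np.where(g); i=np.argsort(-xs)[:12]; print(np.c_[xs[i],ys[i]+300].tolist())
for r in range(0,50,3): print(''.join('#' if v else '.' for v in g[r]))
E
```

```text
hover tip [ 530.1 -411.3  116.5] [np.float64(1.4097593226826095), np.float64(1.4097593226823362)] rel xc,yc,n 0.5104866902162577 44.81975367411464 27.480041805104452
band (array([ 490.5, -377.5,   79.3]), [np.float64(3.659638407470299), np.float64(3.659638407470324)]) pred [ 494.1 -375.    81.2]
band0 (array([ 490.4, -377.7,   77.4]), [np.float64(0.8017401442565363), np.float64(0.8017401442564606)])
base [[289.7 356. ]
 [289.2 358.3]] [[398.6 178.9]
 [399.1 174.7]]
[[74, 321], [74, 322], [74, 323], [74, 320], [73, 322], [73, 323], [73, 324], [73, 321], [73, 325], [73, 320], [72, 320], [72, 325]]
..........................................................................................
..........................................................................................
##############................#########...................................................
#####################################.....................................................
####################################......................................................
#################################.........
[... 349 characters left out ...]
################.....######..###############...................
########..###########################....###..########################....................
########...#########################...........##.###################.....................
########..#####################....................###############........................
#######..##################..................###########..................................
######..###############...................................................................
####..############........................................................................
##########................................................................................
```

Triangulation agrees between the cameras. Laterally the gripper is well centred, but the finger tips really sit well behind the reported TCP. I'll measure that offset by touching the bare bench with the fingers shut.

```bash
python3 - <<'E'
from h import *
np.set_printoptions(precision=2,suppress=True)
bot.movel(REST+40*n,max_speed=80)
i=imaging.capture('scene'); cv2.imwrite('pics/s3.png',cv2.resize(i[130:220,200:320],(800,600),interpolation=cv2.INTER_CUBIC))
print('probe clamp top',bot.movel(REST-4*n,max_speed=25,threshold=3)); s=bot.get_state(); print((s['tcp_pos']-REST)@n,s['contact_force'],s['t'])
bot.movel(REST+100*n,max_speed=150)
bot.move_ptp([440,-240,70],eul(-cx,dn))
print('probe bench',bot.movel([440,-240,-30],max_speed=30,threshold=4)); s=bot.get_state(); print(s['tcp_pos'],s['contact_force'],s['t'])
bot.movel([440,-240,70])
E
```

```text
probe clamp top True
2.369998129793392 [2.   0.65 4.99] 11.0833
probe bench True
[ 440.01 -240.    -28.75] [-0.17 -0.7   4.04] 16.0
```

The bench contact came at TCP z = -28.75, and the clamp top gives -29.6. The real tips are therefore 29 mm behind the nominal TCP, and I'll correct for it in every move.

```bash
cat >> h.py <<'E'
OFF=29.
def tip(p,z): return np.asarray(p,float)+OFF*z   # nominal TCP for a real tip position
E
python3 - <<'E'
from h import *
np.set_printoptions(precision=2,suppress=True)
yc=np.cross(n,xc)
bot.grip(1.0,20)
bot.move_ptp(tip(REST+80*n,-n),eul(xc,-n))
print(bot.movel(tip(REST+3*n,-n),max_speed=60,threshold=5))
f0=bot.get_state()['contact_force']
for o in(.7,.6,.5,.45,.4,.36):
    bot.grip(o,20); s=bot.get_state(); f=s['contact_force']-f0
    print(o,round(s['opening'],3),np.array([f@v for v in(xc,yc,n)]),s['gripper_force'])
    if s['opening']>o+.02: break
bot.grip(0,60); bot.dwell(.2); s=bot.get_state(); f=s['contact_force']-f0
print(s['t'],s['opening'],np.array([f@v for v in(xc,yc,n)]),s['gripper_force'])
E
```

```text
False
0.7 0.701 [-0.56 -0.16 -0.89] 0.0
0.6 0.602 [-0.27 -0.17 -1.85] 0.0
0.5 0.501 [ 0.4   0.11 -0.64] 0.0
0.45 0.453 [-0.14  0.17 -1.84] 0.5845814198255539
0.4 0.403 [ 1.23  1.42 -0.83] 4.200046844780445
0.36 0.4 [0.4  0.5  2.03] 20.203378200531006
21.9083 0.38503610629901347 [1.27 0.93 4.96] 60.013548731803894
```

```bash
python3 - <<'E'
from h import *
np.set_printoptions(precision=1,suppress=True)
T=lambda u,v:(u/3.4+220-.35,v/3.4+90-.35); S=lambda u,v:(u/4+180-.35,v/4+150-.35)
for p in[(475,95),(467,288)]: print('rw',back('top',T(*p),64))
for p in[(272,75),(258,272)]: print('lw',back('top',T(*p),64))
print('S rw corner inner',back('scene',S(408,213),64),back('scene',S(292,274),64),'mid wall', back('scene',S(556,292),64))
bot.movel(tip(REST+3*n,-n)+[0,0,130],max_speed=100)
s=bot.get_state(); print(s['opening'],s['gripper_force'],s['t'])
i=imaging.capture('scene'); cv2.imwrite('pics/s4.png',cv2.resize(i[80:230,190:390],(800,600),interpolation=cv2.INTER_CUBIC))
E
```

```text
rw [ 698.9 -196.2   64. ]
rw [ 529.  -189.5   64. ]
lw [714.5 -19.5  64. ]
lw [540.6 -10.6  64. ]
S rw corner inner [ 527.4 -187.    64. ] [ 664.5 -199.5   64. ] mid wall [542.1  -6.9  64. ]
0.388718771068882 59.5101124048233 23.3583
```

View pics/s4.png

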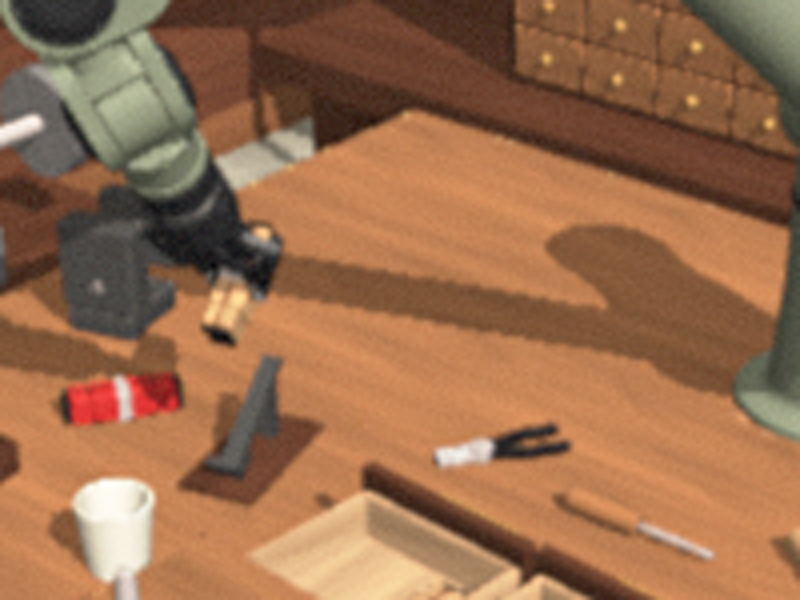

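The clamp is held clear of the empty rest at (227,310). Now I'll place it in the right drawer beside the mate.

```bash
python3 - <<'E'
from h import *
np.set_printoptions(precision=2,suppress=True)
P=lambda z:tip([618,-128,z],dn)
bot.move_ptp(P(175),eul(-cx,dn)); s=bot.get_state(); print(s['t'],s['tcp_pos'],s['opening'],s['gripper_force'])
print(bot.movel(P(50),max_speed=100,threshold=8))
print(bot.movel(P(14),max_speed=15,threshold=4)); s=bot.get_state(); print('real tip z',s['tcp_pos'][2]+OFF,s['contact_force'],s['wrist_torque'],s['opening'],s['t'])
E
```

```text
24.4917 [ 617.74 -128.87  145.76] 0.3854565545656532 59.30804193019867
False
True
real tip z 24.314789569385663 [ 0.8  -0.44  3.4 ] [ 0.08 -0.1   0.01] 0.38732032376052583 27.475
```

```bash
python3 - <<'E'
from h import *
np.set_printoptions(precision=2,suppress=True)
P=lambda z:tip([618,-128,z],dn)
print(bot.movel(P(22.5),max_speed=10,threshold=5)); s=bot.get_state(); print(s['tcp_pos'][2]+OFF,s['contact_force'])
bot.grip(.38,20); bot.grip(.45); bot.grip(.65); s=bot.get_state(); print(s['tcp_pos'],s['contact_force'],s['t'])
print(bot.movel(P(60),max_speed=60,threshold=6))
bot.movel(P(190),max_speed=150); bot.grip(0)
bot.move_ptp(tip([415,-95,150],dn),eul(-cx,dn))
t=imaging.capture('top'); s=imaging.capture('scene')
cv2.imwrite('pics/f1.png',np.hstack([cv2.resize(t[95:195,280:380],(400,400),interpolation=cv2.INTER_CUBIC),cv2.resize(s[180:280,230:330],(400,400),interpolation=cv2.INTER_CUBIC)]))
print(bot.get_state()['t'])
E
```

```text
True
24.299907909524876 [1.88 0.12 4.01]
[ 618.53 -127.79   -5.56] [-0.01 -0.08 -0.22] 28.4417
False
31.7333
```

View pics/f1.png

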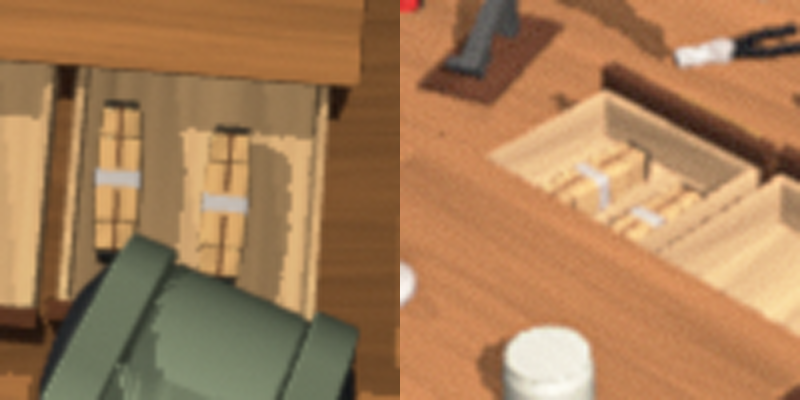

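Both clamps lie flat side by side: the new one is at (225,205) and the mate at (118,178) in the left half. Next I'll push the right drawer home by the middle of its handle.

```bash
python3 - <<'E'
from h import *
np.set_printoptions(precision=2,suppress=True)
H=np.array([479,-94.5,40.])
Q=lambda d:tip(H+d*cx,dn)
o=eul(-cx,dn)
bot.movel(Q(-60)+[0,0,90],o,150); bot.movel(Q(-60),max_speed=100)
print(bot.movel(Q(-22),max_speed=50,threshold=8)); print(bot.get_state()['contact_force'])
print(bot.movel(Q(105),max_speed=45,threshold=15)); s=bot.get_state(); print(s['contact_force'],s['t'])
print(bot.movel(Q(200),max_speed=22,threshold=7)); s=bot.get_state(); print((s['tcp_pos']-Q(0))@cx,s['contact_force'],s['t'])
E
```

```text
False
[-0.15  0.37  0.12]
False
[-0.09 -0.79 -0.37] 36.9583
True
160.77314517077815 [-0.06  0.38 -0.5 ] 39.45
```

```bash
python3 - <<'E'
from h import *
np.set_printoptions(precision=2,suppress=True)
H=np.array([479,-94.5,40.]); Q=lambda d:tip(H+d*cx,dn)
for k in range(2):
    print(bot.movel(Q(190),max_speed=12,threshold=12)); s=bot.get_state(); print((s['tcp_pos']-Q(0))@cx,s['contact_force'],s['t'])
bot.movel(Q(90),max_speed=120); bot.movel(Q(0)+[0,0,170],max_speed=150); bot.move_ptp([330,250,250],eul(-cx,dn))
t=imaging.capture('top'); cv2.imwrite('pics/f2.png',t); print(bot.get_state()['t'])
a=cv2.imread('pics/top0.png')
# handle (brass) pixels, before and after
for nm,im in(('before',a),('after',t)):
    h=cv2.cvtColor(im,cv2.COLOR_BGR2HSV)
    m=cv2.inRange(h,(18,130,110),(32,255,255))[90:205,220:370]; nn,_,st,ce=cv2.connectedComponentsWithStats(m)
    print(nm,[(st[i].tolist(),ce[i].round(1).tolist()) for i in range(1,nn) if st[i][4]>15])
d=lambda r:float(np.abs(t[r].astype(int)-a[r]).mean())
print('pot',d(np.s_[105:140,395:428]),'block',d(np.s_[105:142,160:197]),'left drawer',d(np.s_[110:190,225:285]))
E
```

```text
True
160.41354050045794 [ 0.41  0.5  -0.14] 40.2833
True
159.97418540069995 [ 0.98 -0.58  0.05] 41.1083
44.7417
before [([18, 86, 34, 15, 158], [34.9, 95.7]), ([88, 89, 34, 15, 162], [104.2, 99.0])]
after [([93, 31, 33, 15, 157], [109.3, 40.8]), ([18, 85, 34, 16, 159], [34.8, 95.6])]
pot 5.799711399711399 block 6.616751887022157 left drawer 5.529722222222222
```

```bash
python3 - <<'E'
import cv2
from h import *
t=cv2.imread('pics/f2.png')
for c in(312,340): print(c,[tuple(int(v) for v in t[r,c-2:c+3].mean(0)) for r in range(104,128)])
print(back('top',(220+109.3,90+44),56),back('top',(330,110),92))
E
```

```text
312 [(66, 119, 181), (66, 120, 181), (62, 114, 172), (65, 116, 175), (65, 116, 177), (63, 113, 172), (61, 110, 166), (59, 105, 159), (36, 63, 99), (34, 56, 94), (33, 55, 94), (33, 52, 89), (28, 44, 74), (16, 26, 42), (12, 21, 35), (13, 21, 36), (15, 23, 39), (13, 23, 39), (13, 22, 37), (14, 23, 39), (20, 35, 56), (35, 64, 98), (40, 73, 110), (41, 76, 114)]
340 [(63, 115, 174), (64, 117, 177), (63, 114, 173), (62, 113, 171), (63, 114, 172), (64, 116, 175), (64, 115, 174), (61, 112, 170), (61, 111, 168), (61, 110, 166), (42, 75, 115), (34, 56, 94), (33, 55, 92), (33, 53, 90), (29, 48, 82), (14, 25, 42), (13, 21, 35), (14, 24, 38), (17, 31, 48), (19, 41, 60), (25, 49, 69), (31, 65, 88), (35, 74, 100), (46, 94, 130)]
[ 650.34163558 -108.04286207   56.        ] [ 711.20299438 -108.4925556    92.        ]
```

The chest top runs straight into the panel's 15 mm edge with no gap, so the drawer is home. The left drawer's handle has not moved.

```bash
python3 -c "
from bench import bot
print(bot.sign_off())"
```

```text
the job is handed in; nothing more can be done
None
```

The wooden ring clamp lies flat beside its mate in the right drawer, which I pushed slowly to its stop. The pliers drawer, block and pot looked unmoved, and I handed the job in just after 44.7 s of the 61 s, though the fingers shut once on top of the clamp (about 12 N) before I corrected a 29 mm tip offset.

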